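Wind and set the bench timer in the seed laboratory

ROBOT

A 6-joint arm with a two-finger parallel gripper is mounted at the origin on the work surface. World frame = base frame: x ahead of the robot, y to its left, z up, the work surface at z = 0. Lengths are in mm, angles in rad, forces in N, time in s.
With the tool pointing down it reaches from about 300 to 775 mm from the base axis. Payload 14.6 kg.
Tool frame: the origin (TCP) lies midway between the tips of the shut fingers; the grasp point (between the pads) lies grasp_offset behind it (grasp_offset is the distance from the TCP to the grasp point, in mm); z points along the fingers, y is the line along which they close (so a half turn about z gives the same grasp; the last joint's range is limited). The gripper opens to 94 mm and grips with 3 to 60 N. Pads are 16 mm wide; open, the fingers measure 119 mm over their backs; the gripper's body (75 mm by 177 mm) begins 78 mm behind the grasp point.
Start: joints at [1.235, 0.3, 1.521, -0, 1.321, -0.067], TCP at [146.064, 530.24, 205.446] pointing down, gripper open.
Joint ranges: [-3.03, 3.03], [-0.79, 2.21], [0.23, 2.52], [-1.04, 4.18], [0, 3.07], [-2.55, 2.55]. Speed limits (rad/s): [2.22, 2.22, 2.57, 3.14, 3.14, 3.14].

INTERFACE

Orientations are given as [roll, pitch, yaw] about the fixed x, y, z axes, in that order (R = Rz(yaw) Ry(pitch) Rx(roll)).
In Python, from cell import * gives the robot as it stands. The module is installed in compiled form; this text tells all that it offers.
- The arm moves only by the shell command python3 -m jog 'ROWS' [FORCE]. ROWS is JSON, a list of rows, each a list of 3 entries, a list of its own where there are three numbers: the finger opening in mm, from 0 to 94, then the shift along the tool's x, y, z in units of 50 mm (1.0 is 50 mm), then the turn about the tool's z in units of 180 degrees (1.0 is 180 degrees). In form: [[fingers, [dx, dy, dz], twist], ...]. A call has 1 to 20 rows; each row shifts and turns the commanded pose from where the row before left it, along the tool's axes as they then stand; what a row does not reach is not made up. A row lasts 1/10 s, in which the tool goes at most 50 mm and 8.59 degrees, less where a joint would pass 70% of its speed; a pose out of reach is approached as far as the arm can. A call with a number of a shift or a turn outside -1 to 1 is refused whole. A call with a gripper value outside its range is refused whole. The fingers move at their own pace and stop on an object; FORCE is the grip in N (left out, the last holds). Time passes only in rows, so rows that do not move let the fingers close. It gives the time, the measured TCP pose, the force, the opening and the grip force at its end, in the units of the state.
- read_state(): the state, without advancing time (a new reading comes with each control period).
- camera(name): name is "side" or "top" or "wrist"; returns the picture (480x640x3 uint8, red, green, blue); there is no depth.
- calibration(name): a dict with "mtx" (3x3 intrinsics, pixels), "distortion" ([k1, k2, p1, p2, k3] as OpenCV has them; the pictures are not rectified), "cam_to_world" (4x4, takes a point from camera to world coordinates); the wrist camera has in their place "hand_eye" (4x4, takes a point from camera to tool coordinates, whose origin is the TCP and whose axes are the flange's). Camera axes: x right, y down, z forward; pixel columns grow to the right and rows downward; lengths in mm; the calibration is good to about 2 mm. A picture is of the moment at which its call begins: read the wrist's pose just before it. calibration takes no time and is no camera call.
- sign_off(): hands the job in; it is judged then, once.
Trained networks look in the newest picture that a camera, given by its name, has taken for a name from the list of things; names that differ only in an ending like _2 or _b are one class to them, and where a whole thing is asked for, a point or a joint stands for the part that bears it (a point fixed in the world has none). Each returns a list of dicts, best first, with "conf" (0 to 1); they miss things now and then, are a little off and sometimes report something else, mostly with a low value. They report only what shows in the picture. A call takes as long as a camera call. They do not tell look-alikes from the thing itself.
- regions_of(camera, query): "pixels" (480x640 bool, what is visible of it) and "rect" ([centre column, centre row, width, height] in pixels, round what is visible of it).
The state is a dict: "clock": time; "joints": joint angles; "qd": joint speeds; "effort": joint torques, N m; "eef_pos": TCP position; "eef_rot": TCP orientation; "wrist_force": force on the tool from outside, world axes, zero at the start; "moment": the same for the moment, N m; "finger_gap": finger opening in mm; "finger_force": force on a finger pad.
Only numpy, scipy, OpenCV 4.12 (cv2) and the standard library are available. Lean on these libraries where they do the work, as an engineer would, in place of code of your own. Each camera call takes 0.05 s, during which the arm holds its last target. There are 200 camera calls.

TASK

Set the light, free-standing wind-up timer: press its knob down firmly but gently (about 1.5 kg is plenty, never more than 2.5 kg) so that the timer does not spin or slide on its mat, and turn the knob clockwise until its yellow pointer is at the red mark or past it, to wind it. Then, still pressing, turn it back until the pointer stands at the green mark, and let go. The timer must stay standing where it is, facing as it does, and the dishes and the tub beside it must not be disturbed.

Things in the scene. Friction and masses are not known exactly. Their poses are not given: they have to be found in the camera images.
- timer: the timer's loose foot: four rubber feet 30 mm from its axis under a black rubber disc (76 mm across, top 14 mm above the mat). Origin: centre of the underside, on the mat; z up, -x points to the timer's front. The whole timer weighs about 0.33 kg, so little that it swings round if the stiff knob is turned without pressing
- timer_case: the timer's round white case, 96 mm across, on the foot, from 19 to 57 mm above the mat, a blue plate at its front. Origin: centre of its underside; axes as the foot's. It rests on a springy cushion and sinks a few mm when pressed (full stop 4.5 mm)
- timer_front (a point): point on the foot's -x axis, 48 mm from the timer's axis and 12 mm above the mat (just below the case's front edge)
- dial_grip (a point): grip point of the knob: on the timer's axis, 85 mm above the mat. The knob: a black upright bar 46 mm long (its x), 14 mm thick (its y), top 99 mm above the mat, on a black disc 72 mm across that turns with it, disc top 63 mm above the mat. The frame turns with the knob; its -x axis is where the yellow pointer (stripe on bar and disc) points
- dial (a joint): angle of the knob in rad, growing clockwise seen from above; 0: pointer to the timer's front (broad black mark). Marks on the rim of the case: green at 1.2, red at 2.1, thin black ones between; stop at 2.7. The knob stays where it is left; turning it takes about 0.16 N m
- dish_a: covered clear petri dish with seeds on paper, 94 mm across, 16 mm high, loose; origin at the centre of its underside
- dish_b: covered clear petri dish with seeds on white, 94 mm across, 16 mm high, loose; origin at the centre of its underside
- tub: open clear plastic tub with seeds and a paper tag, 100 x 100 x 50 mm, loose; origin at the centre of its underside
- mat: thin blue-grey work mat, 620 x 900 mm, 3 mm thick, fixed on the bench; the timer, dishes and tub all stand on it. Its top is 3 mm above the bench. Origin: centre of its underside
Things that resemble listed ones, but are neither listed nor needed, are in the scene too. Leave any brown or purple look-alike of the timer alone.

How it is judged (in metres and radians):
On the way:
1. the timer is wound: the pointer has been turned clockwise to the red mark or past it (value of joint dial above 2 rad), for 0.1 s.
At the end, for the whole second after the job is handed in: the pointer at the green mark (joint dial 1.2 within 0.12 rad); the timer upright and at rest, its centre and its front point each within 12 mm of where they were; dishes and tub within 15 mm of where they were (value of joint dial between 1.08 and 1.32 rad and distance of each of timer_front, timer from where it was at the start of the episode below 0.012 m and angle between timer's own z axis and vertical below 0.05 rad and linear speed of timer below 0.02 m/s and distance of each of dish_a, dish_b, tub from where it was at the start of the episode below 0.015 m); the robot touches nothing.
It fails at once if the timer spun or slid: its front point more than 12 mm (about 14 degrees) from where it was (distance of timer_front from where it was at the start of the episode above 0.012 m).
It fails at once if the timer was pressed on the mat with more than 30 N, its own weight included (contact force between timer and mat above 30 N).
It fails at once if a dish or the tub was pushed more than 15 mm (distance of any of dish_a, dish_b, tub from where it was at the start of the episode above 0.015 m).
It also fails if it takes over 59 s, if anything falls off the work surface, if the arm or the gripper's body presses on something with over 40 N, if the wrist force passes 120 N, or if a joint passes its speed limit or range.

## Working session

There is one attempt and no reset: what is moved stays moved. The work goes in short steps, Python scripts to look and compute and a shell command to move; the robot and the scene stay as the last step left them, time stands still between calls to the robot, and variables do not carry over. Pictures are saved under pics/ and viewed, at most 10 in all, crops included, and the job is handed in when it is done.

```bash
mkdir -p pics
python3 - <<'E'
from cell import *
import cv2,numpy as np
s=read_state();print(s)
ims=[]
for n in ("top","side"):
    im=camera(n);cv2.imwrite(f"pics/{n}0.png",im[:,:,::-1])
    c=calibration(n);print(n,np.round(c["cam_to_world"],3).tolist(),np.round(c["mtx"],1).tolist(),c["distortion"])
    for q in ("timer_case","dial_grip","timer"):
        print(n,q,[(round(r["conf"],2),np.round(r["rect"]).tolist()) for r in regions_of(n,q)])
print(calibration("wrist"))
E
```

```text
{'clock': 0.0, 'joints': array([ 1.23544852e+00,  3.00484459e-01,  1.52158576e+00, -9.61059743e-06,
        1.32065900e+00, -6.66061528e-02]), 'qd': array([ 5.05589843e-04, -4.18998009e-04,  1.09303136e-03,  2.49453721e-03,
        1.03158029e-05,  6.24215433e-05]), 'effort': array([ 8.42985246e-04, -5.31793141e+01, -3.52760231e+01,  7.09509733e-02,
        2.40444025e-02, -5.14105716e-05]), 'eef_pos': array([145.9597567 , 530.0150151 , 204.87701357]), 'eef_rot': array([-3.14045799e+00, -6.63579038e-05,  2.87285335e+00]), 'wrist_force': array([-0.07234533, -0.71634676,  0.04863539]), 'moment': array([-0.0354569 , -0.02395437,  0.02303591]), 'finger_force': 0.0, 'finger_gap': 93.64926894157705}
top [[0.006, -0.985, 0.171, 442.372], [-1.0, -0.008, -0.01, 44.103], [0.011, -0.171, -0.985, 771.53], [0.0, 0.0, 0.0, 1.0]] [[464.5, 0.0, 324.2], [0.0, 464.5, 240.7], [0.0, 0.0, 1.0]] [-0.08848282  0.          0.          0.          0.        ]
top timer_case [(0.7, [319.0, 250.0, 64.0, 66.0]), (0.63, [344.0, 356.0, 62.0, 62.0]), (0.56, [241.0, 374.0, 68.0, 67.0])]
top dial_grip [(0.96, [242.0
[... 947 characters left out ...]
0, 285.0, 67.0, 72.0]), (0.58, [307.0, 259.0, 61.0, 61.0]), (0.56, [401.0, 196.0, 47.0, 55.0])]
{'mtx': array([[397.80191656,   0.        , 319.33619081],
       [  0.        , 397.80191656, 237.51565136],
       [  0.        ,   0.        ,   1.        ]]), 'distortion': array([-0.08598274,  0.        ,  0.        ,  0.        ,  0.        ]), 'hand_eye': array([[ 1.09456058e-03, -9.67622827e-01, -2.52398230e-01,
         7.31427694e+01],
       [ 9.99999401e-01,  1.05633383e-03,  2.86956023e-04,
        -6.55932920e-01],
       [-1.10484091e-05, -2.52398393e-01,  9.67623404e-01,
        -1.79879576e+02],
       [ 0.00000000e+00,  0.00000000e+00,  0.00000000e+00,
         1.00000000e+00]])}
```

View pics/top0.png

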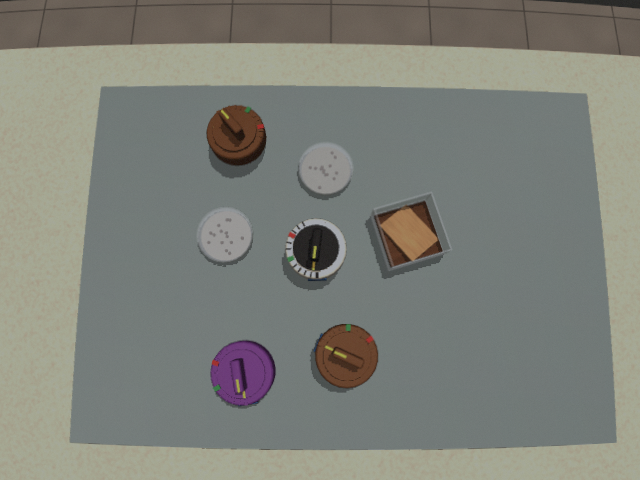

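View pics/side0.png

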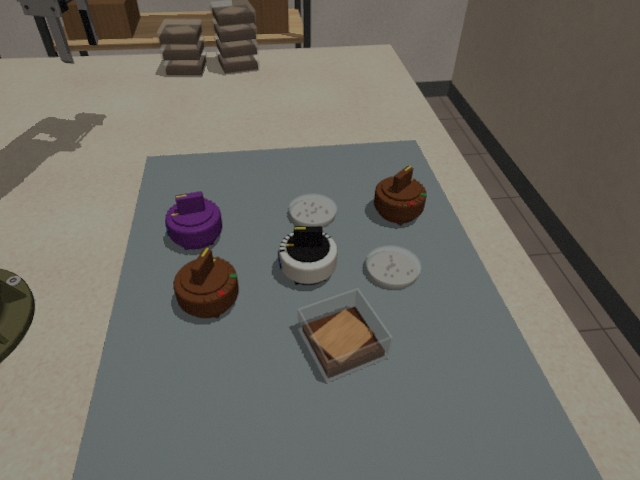

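The white timer is at top (316,250), with its blue plate at (317,278), green mark at (290,259), red at (291,236), and the pointer facing roughly forward at (314,265). It shows in the side view at (308,257). The brown and purple ones are look-alikes.

```bash
cat > h.py <<'E'
from cell import *
import cv2,numpy as np
from scipy.spatial.transform import Rotation as R
def toolpose(s):
    T=np.eye(4);T[:3,:3]=R.from_euler('xyz',s["eef_rot"]).as_matrix();T[:3,3]=s["eef_pos"];return T
def topix(n,uv,z,T=None):
    c=calibration(n);M=c["cam_to_world"] if T is None else T@c["hand_eye"]
    p=cv2.undistortPoints(np.array(uv,float).reshape(-1,1,2),c["mtx"],c["distortion"]).reshape(-1,2)
    d=np.c_[p,np.ones(len(p))]@M[:3,:3].T;o=M[:3,3]
    return o+d*((z-o[2])/d[:,2])[:,None]
E
python3 - <<'E'
from h import *
print("go",grasp_offset)
for n,uv in(("top",(316,250)),("side",(309,256))):
    im=camera(n).astype(int)
    rs=regions_of(n,"timer_case")
    r=min(rs,key=lambda r:np.hypot(*(np.array(r["rect"][:2])-uv)))
    m=r["pixels"]; ys,xs=np.nonzero(m)
    # white top ring
    hsv=cv2.cvtColor(im.astype(np.uint8),cv2.COLOR_RGB2HSV)
    c,rr,w,h=r["rect"];print(n,r["rect"])
    w2=(hsv[...,2]>150)&(hsv[...,1]<60);Y,X=np.mgrid[:480,:640];w2&=np.hypot(X-uv[0],Y-uv[1])<36
    cnt=cv2.findNonZero(w2.astype(np.uint8));(e)=cv2.fitEllipse(cv2.convexHull(cnt));print("ell",e,topix(n,[e[0]],60 if n=="top" else 45))
print(topix("top",[[314,265],[317,278],[290,259],[291,236]],60))
E
```

```text
go 18.8
top [315.7, 251.4, 60.0, 63.4]
ell ((315.6269836425781, 247.8038787841797), (58.822967529296875, 59.11904525756836), 88.95806121826172) [[554.39729077  50.23629051  60.        ]]
side [308.1, 254.3, 59.3, 62.8]
ell ((307.6904602050781, 249.10263061523438), (38.2323112487793, 55.298118591308594), 90.72090148925781) [[555.45636922  61.71004917  45.        ]]
[[527.55593985  52.49721632  60.        ]
 [507.52165329  47.70275761  60.        ]
 [536.58414852  89.64005221  60.        ]
 [572.6931778   88.75066445  60.        ]]
```

```bash
python3 -m jog '[[60,[0,0,0],-0.043],[60,[0,0,0],-0.043],[60,[-0.45,-0.53,0],0],[60,[-0.45,-0.53,0],0],[60,[-0.45,-0.53,0],0],[60,[-0.45,-0.53,0],0],[60,[-0.45,-0.53,0],0],[60,[-0.45,-0.53,0],0],[60,[-0.45,-0.53,0],0],[60,[-0.45,-0.53,0],0],[60,[-0.45,-0.53,0],0],[60,[-0.45,-0.53,0],0],[60,[-0.45,-0.53,0],0],[60,[-0.45,-0.53,0],0],[60,[-0.45,-0.53,0],0],[60,[-0.45,-0.53,0],0],[60,[-0.45,-0.53,0],0],[60,[-0.45,-0.53,0],0],[60,[-0.45,-0.53,0],0],[60,[0,0,0],0]]'
python3 -m jog '[[60,[-0.4,-0.4,0],0],[60,[0,0,0],0],[60,[0,0,0],0]]'
python3 - <<'E'
from h import *
s=read_state();im=camera("wrist");print(s["eef_pos"],s["eef_rot"],s["joints"],s["clock"])
cv2.imwrite("pics/w1.png",im[:,:,::-1])
E
```

```text
clock: 2.6
eef_pos: [530.8, 77.6, 205.1]
eef_rot: [-3.141, -0.0, 3.14]
wrist_force: [-0.0, 0.3, -0.3]
finger_gap: 59.8
finger_force: 0.0
clock: 2.9
eef_pos: [548.9, 60.6, 205.2]
eef_rot: [3.141, -0.001, -3.141]
wrist_force: [-0.6, 0.6, -0.9]
finger_gap: 60.1
finger_force: 0.0
[548.85604207  60.58472743 205.23744297] [ 3.14146084e+00 -5.40220097e-04 -3.14067867e+00] [ 4.35323716e-02  3.05276290e-01  1.51451064e+00  1.59615292e-04
  1.32233984e+00 -1.52821719e+00] 2.9
```

View pics/w1.png

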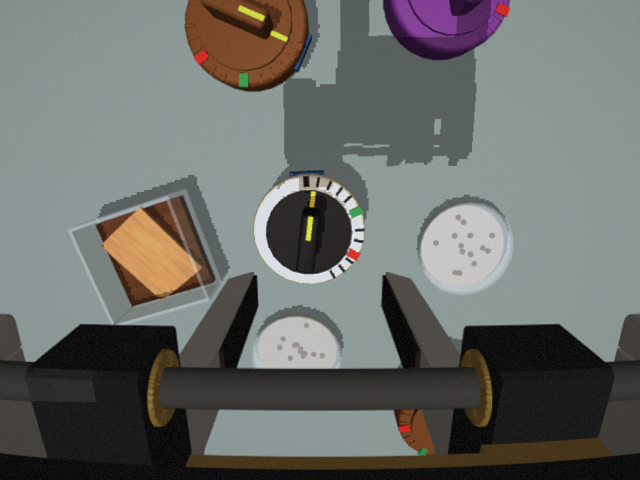

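The wrist view shows the timer ring centred near (309,229), with the black mark at (306,181), green at (355,212) and red at (352,255). The pointer stripes are at (313,199) on the disc and (309,229) on the bar.

```bash
cat > meas.py <<'E'
from h import *
def meas(c0,rad,name=None):
    s=read_state();T=toolpose(s);im=camera("wrist")
    if name: cv2.imwrite(name,im[:,:,::-1])
    hsv=cv2.cvtColor(im,cv2.COLOR_RGB2HSV);Y,X=np.mgrid[:480,:640];near=np.hypot(X-c0[0],Y-c0[1])<rad
    H,S,V=[hsv[...,i].astype(int) for i in range(3)]
    W=(V>165)&(S<40)&near
    lab,st,ce=cv2.connectedComponentsWithStats(W.astype(np.uint8))[1:]
    k=1+np.argmax(st[1:,4]);W=lab==k
    P=topix("wrist",cv2.convexHull(cv2.findNonZero(W.astype(np.uint8))).reshape(-1,2),60,T)
    (cx,cy),r=cv2.minEnclosingCircle(P[:,:2].astype(np.float32));e=cv2.fitEllipse(P[:,:2].astype(np.float32))
    print("ring circ",cx,cy,r,"ell",e)
    c=np.array(e[0])
    out={}
    for n,m,z in(("green",(H>45)&(H<85)&(S>120),60),("red",((H<8)|(H>172))&(S>120),60)):
        ys,xs=np.nonzero(m&near);p=topix("wrist",[[xs.mean(),ys.mean()]],z,T)[0,:2]-c;print(n,len(xs),np.round(p,1),"ang",np.arctan2(p[1],p[0]))
        out[n]=np.arctan2(p[1],p[0])
    m=((H>20)&(H<35)&(S>120)&near).astype(np.uint8);n_,lab,st,ce=cv2.connectedComponentsWithStats(m)
    for k in range(1,n_):
        if st[k,4]>15:
            uv=np.c_[np.nonzero(lab==k)[::-1]]
            for z in(66,102):
                p=topix("wrist",uv,z,T)[:,:2]-c; print("yel",ce[k],st[k,4],"z",z,p.mean(0).round(1),"ang",np.arctan2(*p.mean(0)[::-1]).round(3),"line",np.round(cv2.fitLine(p.astype(np.float32),cv2.DIST_L2,0,.01,.01)[:2].ravel(),2))
    front=(out["green"]+1.2+out["red"]+2.1)/2
    print("front dir est",out["green"]+1.2,out["red"]+2.1,"tcp",s["eef_pos"],s["eef_rot"],s["joints"][5],s["clock"])
E
python3 -c "
from meas import *
meas((309,229),60)"
```

```text
ring circ 554.783203125 51.06315994262695 46.791404724121094 ell ((554.9798583984375, 51.06068420410156), (92.70718383789062, 93.30224609375), 177.58233642578125)
green 93 [-16.8  35.3] ang 2.0151810405614867
red 99 [17.4 35.4] ang 1.1128611712192586
yel [311.84693878 199.05102041] 98 z 66 [-28.5   3.2] ang 3.03 line [ 1.  -0.1]
yel [311.84693878 199.05102041] 98 z 102 [-34.3   3.9] ang 3.029 line [ 1.  -0.1]
yel [308.54140127 227.82165605] 157 z 66 [-4.6  0.4] ang 3.048 line [ 0.99 -0.12]
yel [308.54140127 227.82165605] 157 z 102 [-13.    1.4] ang 3.034 line [ 0.99 -0.12]
front dir est 3.215181040561487 3.2128611712192585 tcp [548.68650094  60.91802201 205.37946465] [ 3.14144564e+00 -3.62228012e-04 -3.14003217e+00] -1.5282514433398562 2.95
```

```bash
python3 -m jog '[[60,[-0.126,-0.198,0.2],0],[60,[0,0,0.4],0.035],[60,[0,0,0.4],0],[60,[0,0,0],0],[60,[0,0,0],0]]'
python3 - <<'E'
from meas import *
s=read_state();c=calibration("wrist");M=np.linalg.inv(toolpose(s)@c["hand_eye"])
uv=cv2.projectPoints(np.array([[555.,51,60]]),M[:3,:3],M[:3,3],c["mtx"],c["distortion"])[0].ravel();print(uv)
meas(uv,78,"pics/w2.png")
E
```

```text
clock: 3.5
eef_pos: [555.6, 50.3, 155.6]
eef_rot: [-3.142, -0.0, 3.034]
wrist_force: [0.6, -0.2, 0.8]
finger_gap: 60.3
finger_force: 0.0
[320.9568946  238.56655584]
ring circ 555.0197143554688 50.97183609008789 46.883663177490234 ell ((555.35107421875, 51.02701950073242), (92.02619171142578, 93.63140869140625), 13.428692817687988)
green 134 [-16.6  35.2] ang 2.0126169891816525
red 132 [17.4 35.7] ang 1.1163312133263832
yel [321.08823529 200.27941176] 136 z 66 [-28.8   3.1] ang 3.036 line [ 1.   -0.09]
yel [321.08823529 200.27941176] 136 z 102 [-34.7   3.5] ang 3.04 line [ 1.   -0.09]
yel [321.25892857 235.23214286] 224 z 66 [-4.3  0.6] ang 3.007 line [ 0.99 -0.11]
yel [321.25892857 235.23214286] 224 z 102 [-13.4   1.4] ang 3.039 line [ 0.99 -0.11]
front dir est 3.2126169891816527 3.2163312133263835 tcp [555.5817775   50.34411166 155.57966169] [-3.14152240e+00 -3.11035042e-04  3.03367669e+00] -1.4381430557312793 3.5
```

View pics/w2.png

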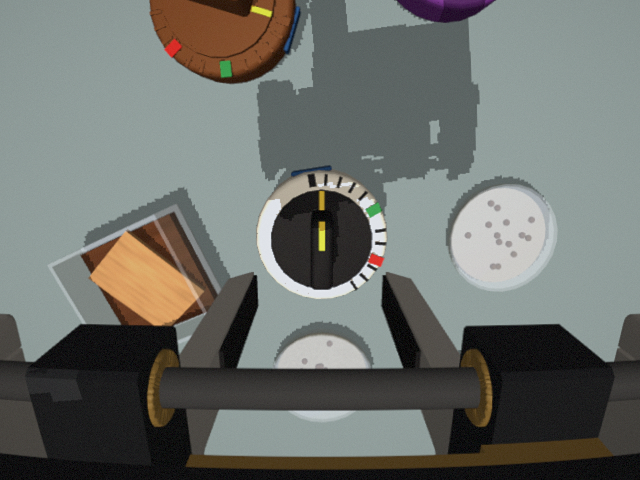

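The bar is vertical in the picture at (321,240), midway between the fingers, so the tool is aligned. I'll lower around it.

```bash
python3 -m jog '[[40,[0.01,0.014,0.4],0],[30,[0,0,0.4],0],[24,[0,0,0.4],0],[24,[0,0,0.3],0],[22,[0,0,0.19],0],[22,[0,0,0],0],[22,[0,0,0],0]]' 10
python3 -m jog '[[10,[0,0,0],0],[10,[0,0,0],0],[10,[0,0,0],0],[10,[0,0,0],0],[10,[0,0,0],0]]' 10
```

```text
clock: 4.25
eef_pos: [555.6, 51.2, 71.9]
eef_rot: [3.141, 0.001, 3.033]
wrist_force: [0.2, -0.3, -1.1]
finger_gap: 22.2
finger_force: 0.0
clock: 4.75
eef_pos: [555.5, 51.3, 71.4]
eef_rot: [3.141, 0.001, 3.033]
wrist_force: [1.1, 2.1, 3.0]
finger_gap: 14.0
finger_force: 10.0
```

```bash
python3 -m jog '[[8,[0,0,0],0],[8,[0,0,0],0],[8,[0,0,0],0]]' 40
python3 -m jog '[[8,[0,0,0.02],0],[8,[0,0,0],0],[8,[0,0,0],0]]'
python3 -m jog '[[8,[0,0,0.02],0],[8,[0,0,0],0],[8,[0,0,0],0]]'
```

```text
clock: 5.05
eef_pos: [555.4, 51.3, 71.2]
eef_rot: [3.141, 0.001, 3.033]
wrist_force: [3.0, 1.7, 3.5]
finger_gap: 13.3
finger_force: 40.0
clock: 5.35
eef_pos: [555.5, 51.3, 70.4]
eef_rot: [3.141, 0.001, 3.033]
wrist_force: [1.3, 3.2, 7.6]
finger_gap: 13.9
finger_force: 40.0
clock: 5.65
eef_pos: [555.5, 51.3, 69.7]
eef_rot: [3.141, 0.001, 3.033]
wrist_force: [1.0, 2.9, 10.2]
finger_gap: 13.7
finger_force: 40.0
```

```bash
python3 -m jog '[[8,[0,0,0.03],0],[8,[0,0,0],0],[8,[0,0,0],0]]'
python3 -m jog '[[8,[0,0,0],0.02],[8,[0,0,0],0.02],[8,[0,0,0],0.02],[8,[0,0,0],0]]'
```

```text
clock: 5.95
eef_pos: [555.6, 51.3, 68.7]
eef_rot: [3.141, 0.002, 3.033]
wrist_force: [-0.5, 2.9, 15.9]
finger_gap: 14.0
finger_force: 40.0
clock: 6.35
eef_pos: [555.6, 51.2, 68.7]
eef_rot: [3.141, 0.002, 2.842]
wrist_force: [-0.6, 2.5, 15.0]
finger_gap: 14.1
finger_force: 40.0
```

```bash
python3 -m jog '[[8,[0,0,0],0.03],[8,[0,0,0],0.03],[8,[0,0,0],0.03],[8,[0,0,0],0]]'
cat > chk.py <<'E'
from h import *
s=read_state();T=toolpose(s);im=camera("wrist");cv2.imwrite("pics/chk.png",im[:,:,::-1])
c=calibration("wrist");M=np.linalg.inv(T@c["hand_eye"])
H,S,V=[a.astype(int) for a in cv2.split(cv2.cvtColor(im,cv2.COLOR_RGB2HSV))];Y,X=np.mgrid[:480,:640]
for n,m,a in(("green",(H>45)&(H<85)&(S>120),2.014),("red",((H<8)|(H>172))&(S>120),1.115)):
    P=np.array([[555.2+39*np.cos(a),51+39*np.sin(a),57.]])
    uv=cv2.projectPoints(P,M[:3,:3],M[:3,3],c["mtx"],c["distortion"])[0].ravel()
    ys,xs=np.nonzero(m&(np.hypot(X-uv[0],Y-uv[1])<40))
    if len(xs)<20: print(n,"hidden",uv);continue
    p=topix("wrist",[[xs.mean(),ys.mean()]],57,T)[0,:2]-(555.2,51);print(n,len(xs),p.round(1),"r",np.hypot(*p).round(1),"dang",(np.arctan2(p[1],p[0])-a).round(3))
yaw=s["eef_rot"][2];print("dial by yaw",(3.214-yaw)%6.283,"F",s["wrist_force"],"M",s["moment"],"t",s["clock"])
E
python3 chk.py
```

```text
clock: 6.75
eef_pos: [555.6, 51.1, 68.7]
eef_rot: [3.141, 0.001, 2.559]
wrist_force: [-1.1, 1.1, 15.8]
finger_gap: 14.0
finger_force: 40.0
green 245 [-17.5  38.6] r 42.4 dang -0.018
red 254 [19.7 37.7] r 42.5 dang -0.027
dial by yaw 0.655499951411127 F [-1.07683892  1.13565152 15.75339875] M [ 0.32136487  0.34284738 -0.10448037] t 6.75
```

```bash
python3 -m jog '[[8,[0,0,0],0.03],[8,[0,0,0],0.03],[8,[0,0,0],0.03],[8,[0,0,0],0.03],[8,[0,0,0],0.03],[8,[0,0,0],0.03],[8,[0,0,0],0.03],[8,[0,0,0],0.03],[8,[0,0,0],0]]'; python3 chk.py
```

```text
clock: 7.7
eef_pos: [555.4, 51.0, 68.6]
eef_rot: [3.141, 0.0, 1.805]
wrist_force: [-2.5, 0.6, 15.7]
finger_gap: 13.6
finger_force: 40.0
green 250 [-17.6  38.4] r 42.2 dang -0.014
red 281 [19.6 37.5] r 42.4 dang -0.026
dial by yaw 1.409490244752185 F [-2.4524787   0.60448867 15.6844686 ] M [ 0.16246753  0.65111066 -0.05876005] t 7.7
```

```bash
python3 -m jog '[[8,[0,0,0],0.03],[8,[0,0,0],0.03],[8,[0,0,0],0.03],[8,[0,0,0],0.03],[8,[0,0,0],0.03],[8,[0,0,0],0.03],[8,[0,0,0],0.03],[8,[0,0,0],0.03],[8,[0,0,0],0.025],[8,[0,0,0],0],[8,[0,0,0],0],[8,[0,0,0],0]]'; python3 chk.py
```

```text
clock: 8.95
eef_pos: [555.2, 51.1, 68.5]
eef_rot: [3.141, -0.0, 0.975]
wrist_force: [-3.8, 0.2, 16.9]
finger_gap: 14.1
finger_force: 40.0
green 246 [-17.7  38.6] r 42.5 dang -0.013
red 287 [19.4 37.6] r 42.3 dang -0.02
dial by yaw 2.2388855871896562 F [-3.76972576  0.24977679 16.89106194] M [ 0.18590498  0.92301255 -0.15580206] t 8.95
```

View pics/chk.png

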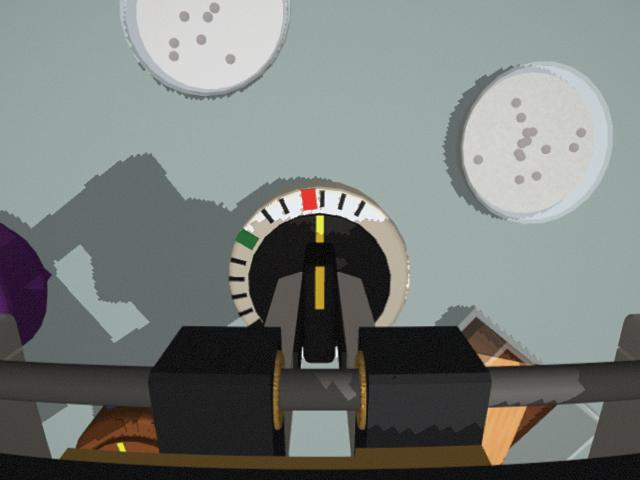

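The pointer, at (320,228), is past the red mark at (309,199), so the timer is wound. Now I'll turn back to green.

```bash
python3 -m jog '[[8,[0,0,0],-0.03],[8,[0,0,0],-0.03],[8,[0,0,0],-0.03],[8,[0,0,0],-0.03],[8,[0,0,0],-0.03],[8,[0,0,0],-0.03],[8,[0,0,0],-0.03],[8,[0,0,0],-0.03],[8,[0,0,0],-0.03],[8,[0,0,0],-0.03],[8,[0,0,0],-0.03],[8,[0,0,0],0],[8,[0,0,0],0],[8,[0,0,0],0]]'; python3 chk.py
```

```text
clock: 10.4
eef_pos: [555.5, 51.1, 68.6]
eef_rot: [3.141, 0.001, 2.012]
wrist_force: [-1.1, 0.7, 16.1]
finger_gap: 13.7
finger_force: 40.0
green 251 [-17.4  38.5] r 42.2 dang -0.018
red 275 [19.6 37.5] r 42.4 dang -0.026
dial by yaw 1.2016919551281804 F [-1.09794357  0.66852876 16.05083202] M [0.11403715 0.50591379 0.18851714] t 10.4
```

View pics/chk.png

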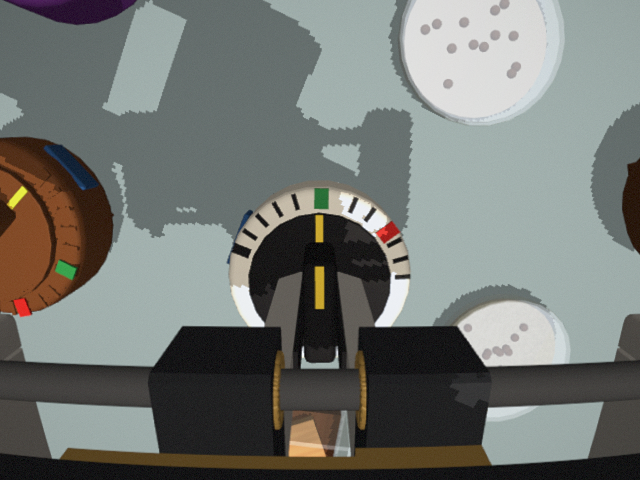

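The pointer stripe at (320,228) lines up with the green mark at (321,198). I'll ease the press and release.

```bash
python3 -m jog '[[8,[0,0,-0.015],0],[8,[0,0,-0.015],0],[8,[0,0,-0.015],0],[8,[0,0,0],0],[8,[0,0,0],0]]'
python3 -m jog '[[18,[0,0,0],0],[24,[0,0,0],0],[30,[0,0,0],0],[40,[0,0,0],0],[40,[0,0,-0.1],0],[50,[0,0,-0.4],0],[60,[0,0,-0.6],0],[60,[0,0,-0.6],0],[60,[0,0,-0.6],0],[60,[0,0,0],0],[60,[0,0,0],0],[60,[0,0,0],0]]'
python3 - <<'E'
from meas import *
s=read_state();c=calibration("wrist");M=np.linalg.inv(toolpose(s)@c["hand_eye"])
uv=cv2.projectPoints(np.array([[555.,51,60]]),M[:3,:3],M[:3,3],c["mtx"],c["distortion"])[0].ravel();print(uv)
meas(uv,75,"pics/w3.png")
E
```

```text
clock: 10.95
eef_pos: [555.4, 51.0, 70.2]
eef_rot: [3.141, 0.001, 2.012]
wrist_force: [0.8, 1.2, 8.7]
finger_gap: 13.4
finger_force: 40.0
clock: 12.15
eef_pos: [554.6, 51.1, 183.7]
eef_rot: [-3.14, -0.001, 2.012]
wrist_force: [-1.1, -0.8, -0.0]
finger_gap: 60.0
finger_force: 0.0
[320.40365727 229.93822443]
ring circ 555.0324096679688 50.29328155517578 47.57110595703125 ell ((555.2941284179688, 50.45657730102539), (93.44822692871094, 93.65995025634766), 116.1675796508789)
green 96 [-17.6  38.8] ang 1.9970294522378425
red 109 [19.3 37.9] ang 1.0995412872263777
yel [320.2 194.8] 120 z 66 [-12.7  26.3] ang 2.02 line [ 0.44 -0.9 ]
yel [320.2 194.8] 120 z 102 [-15.   31.1] ang 2.02 line [ 0.44 -0.9 ]
yel [320.27624309 225.56353591] 181 z 66 [-2.5  4.9] ang 2.039 line [ 0.43 -0.9 ]
yel [320.27624309 225.56353591] 181 z 102 [-6.  12.3] ang 2.027 line [ 0.43 -0.9 ]
front dir est 3.1970294522378424 3.1995412872263778 tcp [554.60534982  51.13704582 183.65504202] [-3.13998270e+00 -6.70114825e-04  2.01203772e+00] -0.41503078757857326 12.15
```

View pics/w3.png

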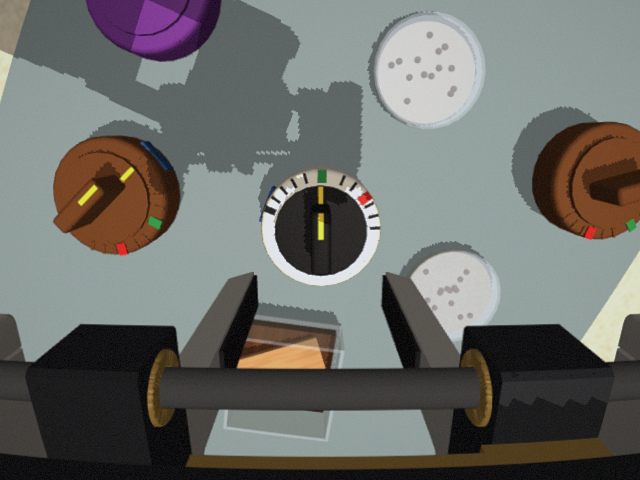

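The timer stands free and is unmoved to within about 1 mm. The pointer stripe at (320,195) stands at the green mark at (322,177), a dial reading of about 1.18.

```bash
python3 -c "
from cell import *
print(sign_off())"
```

```text
the job is handed in; nothing more can be done
None
```

The timer was wound past the red mark (to about 2.2 rad) and turned back to the green mark (about 1.18 rad). It was then released, still standing within about 1 mm of where it began, and the job is handed in; no verdict was shown.

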